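Free the limed-up drain valve of a steam ironing station

TASK

The boiler drain valve on this steam ironing station is seized shut with limescale. First put the catch dish flat on the table with its middle under the spout, then rock the valve's lever back and forth in small arcs until it breaks free (pushing one way only will not shift it) and swing it out to fully open, in line with the pipe. Leave the dish there and do not disturb the other things on the table.

Things in the scene. Friction and masses are not known exactly. Their poses are not given: they have to be found in the camera images.
- lever (a joint): Angle of the drain valve's lever about its upright stem, rad. 0: shut, crosswise to the pipe. Grows as the lever swings away from the station to the stop at 1.571, fully open, in line with the pipe above the spout; the other stop is -0.40, towards the station. Seized: at first it moves only about 0.12 either way, then stops dead. It stays where it is left. How it frees: see lever_grip
- lever_grip (a point): Middle of the lever's black sleeve, 75 mm from the stem axis, 126 mm above the table. Moving the lever takes 15 to 20 N here. Each swing there and back over its whole arc wears the scale so that the arc nearly doubles (smaller swings wear it in proportion); leaning on one end, even at 50 N, gains next to nothing. 4 to 6 full swings there and back free it. Its shape: see stem
- stem (a point): Stem axis at lever height. Its -y axis points level out from the station, along the pipe; z up. The lever is a flat level bar 105 mm long from the stem, along -x when shut, along -y when open (anticlockwise from above); sleeve 14 mm wide, 10 mm tall, from 35 to 105 mm. The station's flat side is 80 mm from the stem (+y side); it and the station's top are at most 165 mm high
- spout (a point): Middle of the mouth of the brass drain spout, which points down 55 mm above the table; 19 mm across. It lies 55 mm from the stem along the stem point's -y axis; the pipe, 30 mm thick at the valve, runs from the station to the spout 85 mm above the table
- dish_mid (a point): Centre of the catch dish, half-way up. Round aluminium dish 36 mm high, 124 mm across, open on top, floor 4 mm thick; its wall has a thick rim, 8 mm wide and 9 mm high, from 54 to 62 mm from the centre. 0.2 kg
- jar_mid (a point): Bystander: centre of a closed amber glass jar, 48 mm across, 52 mm high
- tape_mid (a point): Bystander: centre of a roll of black tape lying flat, 66 mm across, 19 mm high
- tin_mid (a point): Bystander: centre of a round metal tin, 66 mm across, 26 mm high
- descaler_mid (a point): Bystander: centre of a standing white bottle, 62 mm across, 165 mm high
- driver_mid (a point): Bystander: middle of a screwdriver lying on the table along the point's x axis, 170 mm long, 26 mm high
- cutters_mid (a point): Bystander: middle of a pair of side cutters lying on the table along the point's x axis, 162 mm long, 52 mm wide, 13 mm high
- plug_mid (a point): Bystander: centre of a white mains plug lying pins up, 52 by 50 mm, 47 mm high
Not all that is in view belongs to the job. What is shaped like the part that bears dish_mid but orange or red is not meant.

How it is judged (in metres and radians):
On the way, in this order (a step that is already met when the one before it is completed fails the run):
1. the catch dish stands under the spout, its middle within 25 mm of plumb, while the lever is still shut (horizontal distance between dish_mid and spout below 0.025 m and height (world z) of dish_mid below 0.026 m and linear speed of dish below 0.02 m/s and value of joint lever below 0.3 rad), for 0.3 s.
2. the lever has broken free: it is swung beyond 0.7 rad (value of joint lever above 0.7 rad), for 0.05 s.
At the end, for the whole second after the job is handed in: The lever stands within 0.12 rad of fully open and at rest, and the dish stands flat on the table with its middle within 30 mm of plumb under the spout, at rest (value of joint lever above 1.45 rad and velocity of joint lever below 0.05 rad/s and horizontal distance between dish_mid and spout below 0.03 m and height (world z) of dish_mid below 0.021 m and angle between dish_mid's own z axis and vertical below 0.05 rad and linear speed of dish below 0.02 m/s); the robot touches nothing.
It fails at once if the valve is opened (lever beyond 0.5 rad) while the dish is not under the spout (its middle more than 40 mm from plumb) (value of joint lever above 0.5 rad and horizontal distance between dish_mid and spout above 0.04 m).
It fails at once if one of the other things on the table is moved by more than 20 mm (distance of any of jar_mid, tape_mid, tin_mid, descaler_mid, driver_mid, cutters_mid, plug_mid from where it was at the start of the episode above 0.02 m).
It also fails if it takes over 72 s, if anything falls off the work surface, if the arm or the gripper's body presses on something with over 40 N, if the wrist force passes 120 N, or if a joint passes its speed limit or range.

ROBOT

A 6-joint arm with a two-finger parallel gripper is mounted at the origin on the work surface. World frame = base frame: x ahead of the robot, y to its left, z up, the work surface at z = 0. Lengths are in m, angles in degrees, forces in N, time in s.
With the tool pointing down it reaches from about 0.4 to 0.825 m from the base axis. Payload 7 kg.
Tool frame: the origin (TCP) lies at the very end of the fingers, on their centre line; the grasp point (between the pads) lies 19 mm behind it; z points along the fingers, y is the line along which they close (so a half turn about z gives the same grasp; the last joint's range is limited). The gripper opens to 88 mm and grips with 3 to 60 N. Pads are 19 mm wide; open, the fingers measure 130 mm over their backs; the gripper's body (78 mm by 193 mm) begins 47 mm behind the grasp point.
Start: joints at [80.564, 20.546, 0.682, 0, -70.136, -16.507], TCP at [0.295, 0.607, 0.197] pointing down, gripper open.
Joint ranges: [-176.03, 176.03], [-82.01, 121.73], [-58.28, 71.71], [-173.87, 95.51], [-174.79, -0.11], [-173.66, 173.66]. Speed limits (degrees/s): [136.94, 136.94, 172.46, 180, 180, 180].

INTERFACE

Orientations are given as [roll, pitch, yaw] about the fixed x, y, z axes, in that order (R = Rz(yaw) Ry(pitch) Rx(roll)).
In Python, from plant import r gives the robot as it stands. The module is installed in compiled form; this text tells all that it offers.
- The arm moves only by the tool jog_arm, never from a script. Its arguments are lists of equal length, an entry for each row: "travel": the shift along the tool's x, y, z each as a share of 50 cm, from -1 to 1, a list of three; "dr": the turn, a rotation vector about the tool's x, y, z each as a share of 360 degrees, from -1 to 1, a list of three; "claw": the opening, from 0 (shut) to 1 (fully open). A call has exactly 10 rows; each row is the pose to reach, as a shift and turn from the pose commanded when the call began, along the tool's axes at that moment, turning the shorter way round; what a row does not reach only later rows make up. A row lasts 1/8 s, in which the tool goes at most 62.5 mm and 10.7 degrees, less where a joint would pass 70% of its speed; a pose out of reach is approached as far as the arm can. A call with a number of a shift or a turn outside -1 to 1 is refused whole. A call with a gripper value outside its range is refused whole. The fingers move at their own pace and stop on an object; "newtons" is the grip in N (left out, the last holds). Time passes only in rows, so rows that repeat a pose let the fingers close, or fill a call up. It gives the time, the measured TCP pose, the force, the opening and the grip force at its end, in the units of the state.
- r.get_state(): the state, without advancing time (a new reading comes with each control period).
- r.capture(name): name is "scene" or "top"; returns a dict with "pixels" (420x560x3 uint8, red, green, blue), "range_z" (420x560 float32, m along the optical axis (not along the pixel's ray), 0 where there is no reading), "fx", "fy", "cx", "cy" (pixels), "dist_coeffs" ([k1, k2, p1, p2, k3] as OpenCV has them; the pictures are not rectified), "position" and "attitude" of the camera in the world. Camera axes: x right, y up, looking along -z (the intrinsics and any distortion apply to the point x, -y, -z); pixel columns grow to the right and rows downward; lengths in m; the calibration is good to about 2 mm. A picture is of the moment at which its call begins.
- r.close_job(): hands the job in; it is judged then, once.
Trained networks look in the newest picture that a camera, given by its name, has taken for a name from the list of things; names that differ only in an ending like _2 or _b are one class to them, and where a whole thing is asked for, a point or a joint stands for the part that bears it (a point fixed in the world has none). Each returns a list of dicts, best first, with "conf" (0 to 1); they miss things now and then, are a little off and sometimes report something else, mostly with a low value. They report only what shows in the picture. A call takes as long as a camera call. They do not tell look-alikes from the thing itself.
- r.boxes_of(name, camera): "extent" ([left, top, right, bottom] in pixels, round what is visible of it).
- r.regions_of(name, camera): "pixels" (420x560 bool, what is visible of it) and "extent" ([left, top, right, bottom] in pixels, round what is visible of it).
- r.tip_of(name, camera): "at" ([column, row] in pixels: a listed point, or the origin of a listed thing).
The state is a dict: "time_s": time; "joints": joint angles; "qd": joint speeds; "joint_torque": joint torques, N m; "tcp_pos": TCP position; "eef_rot": TCP orientation; "contact_force": force on the tool from outside, world axes, zero at the start; "moment": the same for the moment, N m; "gripper_width": finger opening in m; "gripper_force": force on a finger pad.
Only numpy, scipy, OpenCV 4.12 (cv2) and the standard library are available. Lean on these libraries where they do the work, as an engineer would, in place of code of your own. Each camera call takes 0.05 s, during which the arm holds its last target. There are 200 camera calls.

## Working session

There is one attempt and no reset: what is moved stays moved. The work goes in short steps, Python scripts to look and compute and a tool call to move; the robot and the scene stay as the last step left them, time stands still between calls to the robot, and variables do not carry over. Pictures are saved under pics/ and viewed, at most 10 in all, crops included, and the job is handed in when it is done.

Besides the shell and the picture viewer there is one more tool, called after "Call:" as name(argument=value, ...) on one line, values as JSON. jog_arm: Moves the arm, as the interface text tells. Its arguments: {"type":"object","properties":{"travel":{"type":"array"},"dr":{"type":"array"},"claw":{"type":"array"},"newtons":{"type":"number"}},"required":["travel","dr","claw"]}

```bash
mkdir -p pics
cat > h.py <<'E'
import numpy as np, cv2
from scipy.spatial.transform import Rotation as R
from plant import r
def rot(a):
    a=np.array(a,float)
    if a.shape==(3,3): return a
    if a.size==4: return R.from_quat(a).as_matrix()
    return R.from_euler('xyz',a,degrees=True).as_matrix()
def ray(c,px):
    K=np.array([[c['fx'],0,c['cx']],[0,c['fy'],c['cy']],[0,0,1]])
    u=cv2.undistortPoints(np.array(px,float).reshape(-1,1,2),K,np.array(c['dist_coeffs'])).reshape(-1,2)
    return np.c_[u[:,0],-u[:,1],-np.ones(len(u))]@rot(c['attitude']).T
def at_z(c,px,z):
    d=ray(c,px); p=np.array(c['position']); return p+d*((z-p[2])/d[:,2])[:,None]
def at_d(c,px):
    px=np.array(px).reshape(-1,2); d=ray(c,px); z=c['range_z'][px[:,1].astype(int),px[:,0].astype(int)]
    return np.array(c['position'])+d*z[:,None]
def save(c,n): cv2.imwrite('pics/'+n,c['pixels'][:,:,::-1])
E
cat > a.py <<'E'
from h import *
np.set_printoptions(precision=3,suppress=True)
print(r.get_state())
for cam in('top','scene'):
    c=r.capture(cam); save(c,cam+'1.png'); print(cam,c['position'],c['attitude'],c['fx'])
    for n in 'lever_grip stem spout dish_mid jar_mid tape_mid tin_mid descaler_mid driver_mid cutters_mid plug_mid'.split():
        for t in r.tip_of(n,cam)[:3]:
            print(n,round(t['conf'],2),np.round(t['at']),at_d(c,np.clip(t['at'],0,[559,419]))[0])
    for t in r.boxes_of('dish_mid',cam): print('dish box',t)
E
python3 a.py
```

```text
{'time_s': 0.0, 'joints': array([ 80.563,  20.592,   0.634,  -0.021, -70.135, -16.508]), 'qd': array([ 0.005,  0.016, -0.024,  0.051, -0.034,  0.008]), 'joint_torque': array([ -0.001, -58.272,  29.305,   6.997,   0.007,  -0.   ]), 'tcp_pos': array([0.295, 0.606, 0.196]), 'eef_rot': array([179.905,  -0.008, -25.952]), 'contact_force': array([ 0.262,  0.754, -0.555]), 'moment': array([ 0.007,  0.009, -0.018]), 'gripper_force': 0.0, 'gripper_width': 0.08799857326082225}
top [ 0.396 -0.067  1.353] [  4.557  -0.15  -89.515] 481.9942657928429
lever_grip 0.65 [214. 243.] [ 0.447  0.131 -0.003]
stem 0.86 [223. 213.] [0.518 0.09  0.123]
stem 0.43 [385. 144.] [ 0.733 -0.351  0.002]
spout 0.82 [247. 218.] [0.511 0.03  0.09 ]
dish_mid 0.79 [403. 327.] [ 0.22  -0.395  0.007]
dish_mid 0.75 [393. 236.] [ 0.471 -0.37   0.008]
dish_mid 0.69 [316. 157.] [ 0.694 -0.155 -0.001]
jar_mid 0.72 [306. 194.] [ 0.58  -0.127  0.048]
tape_mid 0.67 [292. 273.] [ 0.365 -0.09  -0.   ]
tin_mid 0.88 [378. 278.] [ 0.355 -0.326  0.022]
descaler_mid 0.56 [264. 164.] [ 0.647 -0.014  0.129]
driver_mid 0.75 [229. 272.] [0.
[... 647 characters left out ...]
3.] [0.691 0.004 0.1  ]
spout 0.66 [322. 236.] [ 0.449  0.021 -0.004]
dish_mid 0.72 [203. 208.] [ 0.441 -0.378  0.003]
dish_mid 0.57 [228. 268.] [ 0.689 -0.167  0.006]
jar_mid 0.87 [258. 244.] [ 0.602 -0.117  0.035]
tape_mid 0.78 [291. 212.] [ 0.393 -0.095  0.019]
tape_mid 0.27 [287. 254.] [0.695 0.002 0.101]
descaler_mid 0.79 [288. 252.] [0.689 0.002 0.101]
driver_mid 0.49 [350. 222.] [0.381 0.087 0.016]
driver_mid 0.34 [324. 234.] [0.524 0.047 0.057]
cutters_mid 0.74 [159. 262.] [ 0.731 -0.352  0.003]
dish box {'extent': [215.7, 159.9, 247.7, 182.6], 'conf': 0.91}
dish box {'extent': [181.5, 195.2, 221.8, 225.8], 'conf': 0.85}
dish box {'extent': [201.9, 249.0, 250.4, 291.0], 'conf': 0.75}
```

Run:
```python
import cv2
a=cv2.imread('pics/top1.png')[100:370,140:440]; cv2.imwrite('pics/top1c.png',cv2.resize(a,None,fx=2.2,fy=2.2,interpolation=cv2.INTER_CUBIC))
b=cv2.imread('pics/scene1.png')[130:310,140:420]; cv2.imwrite('pics/sc1c.png',cv2.resize(b,None,fx=2.8,fy=2.8,interpolation=cv2.INTER_CUBIC))
```

```text
(no output)
```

View pics/top1c.png

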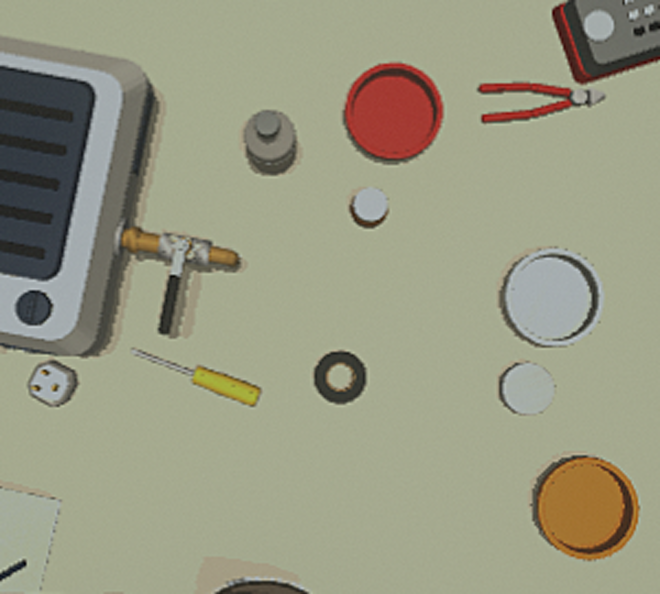

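View pics/sc1c.png

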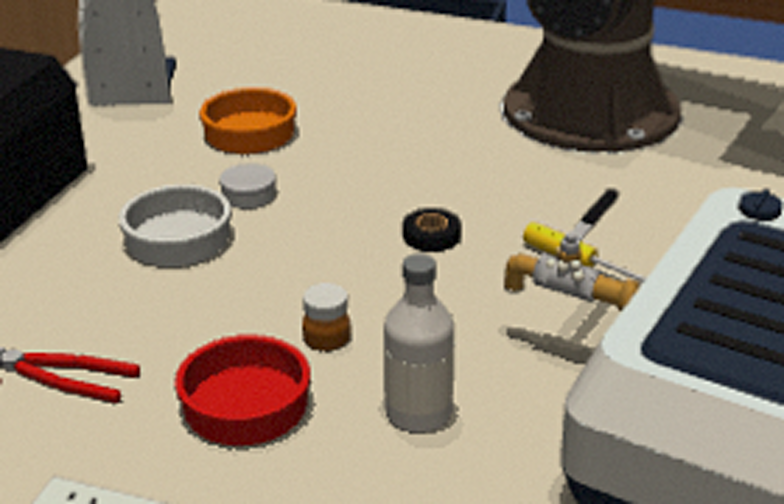

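Candidates for the dish in the top view are the aluminium dish (392,235), the red dish (319,151), the orange dish (407,331) and the small tin (380,277). By the description I choose the aluminium one at (392,235). The lever points down-image from the stem at (222,213), and the spout is at about (247,218).

```bash
cat > b.py <<'E'
from h import *
np.set_printoptions(precision=4,suppress=True)
c=r.capture('top')
def pts(n,i=0):
    m=r.regions_of(n,'top')[i]; v,u=np.nonzero(m['pixels']); px=np.c_[u,v]; P=at_d(c,px); return px,P
for n in('stem','lever_grip','spout'):
    z=dict(stem=.131,lever_grip=.131,spout=.095)[n]
    for t in r.tip_of(n,'top')[:2]: print(n,round(t['conf'],2),at_z(c,[t['at']],z)[0])
for n,z in(('dish_mid',.02),('descaler_mid',.1),('jar_mid',.03),('tape_mid',.01),('tin_mid',.015)):
    for i,t in enumerate(r.regions_of(n,'top')[:3]):
        px,P=pts(n,i); Q=P[(P[:,2]>z)&(P[:,2]<.2)]
        if len(Q)<5: continue
        col=np.median(c['pixels'][px[:,1],px[:,0]],0)
        e,rad=cv2.minEnclosingCircle(Q[:,:2].astype(np.float32)); print(n,round(t['conf'],2),e,rad,Q[:,2].max(),col)
# sleeve: depth-based points at lever height near stem
v,u=np.mgrid[205:262,200:262]; px=np.c_[u.ravel(),v.ravel()]; P=at_d(c,px)
k=(P[:,2]>.118)&(P[:,2]<.16)&(P[:,1]>.03)&(P[:,1]<.15); col=c['pixels'][px[:,1],px[:,0]].mean(1)
d=k&(col<75); print('sleeve',d.sum(),P[d].mean(0),P[d].min(0),P[d].max(0))
q=P[d][:,:2]; print(np.linalg.svd(q-q.mean(0))[2][0])
k2=(P[:,2]>.06)&(P[:,2]<.115)&(P[:,1]<.09); print('pipe',P[k2][P[k2][:,1].argsort()[:6]])
a=c['pixels'][195:275,360:425,::-1]; cv2.imwrite('pics/dish.png',cv2.resize(a,None,fx=6,fy=6))
E
python3 b.py
```

```text
stem 0.78 [0.5191 0.0936 0.131 ]
lever_grip 0.79 [0.4449 0.1071 0.131 ]
lever_grip 0.69 [ 0.4695 -0.3326  0.131 ]
spout 0.62 [0.5094 0.0314 0.095 ]
dish_mid 0.81 (0.21424181759357452, -0.39990562200546265) 0.061878543347120285 0.04299930045416067 [163. 115.  48.]
dish_mid 0.8 (0.4724074602127075, -0.36231905221939087) 0.061883967369794846 0.043075605352433044 [166. 173. 174.]
descaler_mid 0.74 (0.6591476798057556, -0.009105321951210499) 0.029676081612706184 0.17030301278308468 [119. 119. 109.]
descaler_mid 0.73 (0.47752028703689575, 0.09994082152843475) 0.05693699046969414 0.13816169634543551 [69.5 68.  56.5]
jar_mid 0.8 (0.5836116075515747, -0.1320084184408188) 0.02068139798939228 0.056436763824824876 [166. 173. 175.]
tape_mid 0.73 (0.37022557854652405, -0.09650341421365738) 0.0323873795568943 0.024821915520370608 [57. 58. 51.]
tin_mid 0.92 (0.3582063317298889, -0.33006957173347473) 0.033049874007701874 0.032114015724816536 [165. 173. 165.]
sleeve 131 [0.4545 0.1043 0.1294] [0.4216 0.0935 0.1229] [0.4878 0.116  0.1382]
[-0.9842  0.1773]
pipe [[0.5162 0.0293 0.0781]
 [0.5136 0.0293 0.0773]
 [0.5111 0.0294 0.0759]
 [0.5091 0.0299 0.0687]
 [0.5069 0.0303 0.0628]
 [0.5102 0.0313 0.0862]]
```

View pics/dish.png

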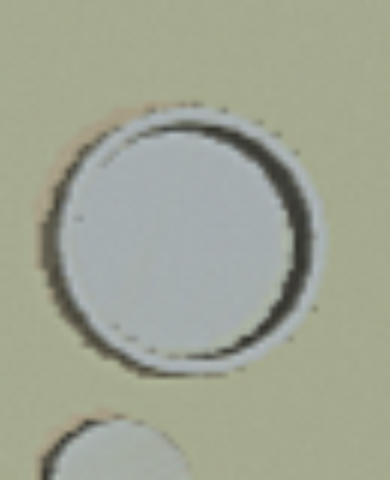

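The crop shows a plain aluminium dish centred at about (392,235), so the choice holds. I'll push it along with the two fingers set as a cradle.

```bash
cat > m.py <<'E'
from h import *
def rel(wps,base=None):
    """wps: (x,y,z,yaw[,roll]) tool-down targets -> travel/dr shares from base or the measured pose"""
    if base is None:
        s=r.get_state(); p0=np.array(s['tcp_pos']); R0=rot(s['eef_rot'])
        print('t',round(s['time_s'],2),p0.round(4),s['eef_rot'].round(2),s['contact_force'].round(1))
    else: p0=np.array(base[:3]); R0=rot([180,0,base[3]])
    for w in wps:
        R1=rot([180,0,w[3]])
        v=R.from_matrix(R0.T@R1).as_rotvec(degrees=True)/360
        t=R0.T@(np.array(w[:3])-p0)/.5
        print(w,t.round(4).tolist(),v.round(4).tolist())
E
python3 -c "
from m import *
rel([(.52,.2,.27,-60),(.52,.13,.27,-90)])
rel([(.48,-.33,.27,-90),(.472,-.467,.10,-90),(.472,-.467,.012,-90)],(.52,.13,.27,-90))"
```

```text
t 2.15 [0.2953 0.6069 0.1966] [-180.      0.    -25.95] [ 1.1  0.5 -0. ]
(0.52, 0.2, 0.27, -60) [0.7602, 0.5353, -0.1469] [-0.0, 0.0, 0.0946]
(0.52, 0.13, 0.27, -90) [0.8214, 0.6611, -0.1469] [-0.0, 0.0, 0.1779]
(0.48, -0.33, 0.27, -90) [0.92, 0.08, 0.0] [0.0, 0.0, 0.0]
(0.472, -0.467, 0.1, -90) [1.194, 0.096, 0.34] [0.0, 0.0, 0.0]
(0.472, -0.467, 0.012, -90) [1.194, 0.096, 0.516] [0.0, 0.0, 0.0]
```

Call:
jog_arm(travel=[[0.1,0.06,-0.14],[0.82,0.66,-0.147],[0.82,0.66,-0.147],[0.82,0.66,-0.147],[0.82,0.66,-0.147],[0.82,0.66,-0.147],[0.82,0.66,-0.147],[0.82,0.66,-0.147],[0.82,0.66,-0.147],[0.82,0.66,-0.147]], dr=[[0,0,0.02],[0,0,0.178],[0,0,0.178],[0,0,0.178],[0,0,0.178],[0,0,0.178],[0,0,0.178],[0,0,0.178],[0,0,0.178],[0,0,0.178]], claw=[1,0.57,0.57,0.57,0.57,0.57,0.57,0.57,0.57,0.57], newtons=40)

```text
time_s: 3.4
tcp_pos: [0.5206, 0.128, 0.2704]
eef_rot: [-180.0, -0.0, -90.3]
contact_force: [-0.6, -0.5, -0.1]
gripper_width: 0.0499
gripper_force: 0.0
```

Call:
jog_arm(travel=[[0.95,0.08,0],[0.95,0.08,0],[0.95,0.08,0],[0.95,0.08,0],[0.95,0.08,0],[0.95,0.08,0],[0.95,0.08,0],[0.95,0.08,0],[0.95,0.08,0],[0.95,0.08,0]], dr=[[0,0,0],[0,0,0],[0,0,0],[0,0,0],[0,0,0],[0,0,0],[0,0,0],[0,0,0],[0,0,0],[0,0,0]], claw=[0.57,0.57,0.57,0.57,0.57,0.57,0.57,0.57,0.57,0.57])

```text
time_s: 4.65
tcp_pos: [0.4796, -0.3435, 0.2699]
eef_rot: [180.0, 0.0, -90.0]
contact_force: [0.3, 0.4, 0.6]
gripper_width: 0.0496
gripper_force: 0.0
```

```bash
python3 -c "
from m import *
rel([(.472,-.467,.10,-90),(.472,-.467,.012,-90)]); print(r.get_state()['gripper_width'])"
```

```text
t 4.65 [ 0.4796 -0.3435  0.2699] [ 1.7999e+02  2.0000e-02 -9.0030e+01] [0.3 0.4 0.6]
(0.472, -0.467, 0.1, -90) [0.2471, 0.015, 0.3396] [0.0, 0.0001, -0.0001]
(0.472, -0.467, 0.012, -90) [0.2472, 0.0149, 0.5156] [0.0, 0.0001, -0.0001]
0.04957493523447277
```

Call:
jog_arm(travel=[[0.125,0.015,0],[0.25,0.015,0],[0.25,0.015,0.1],[0.25,0.015,0.2],[0.25,0.015,0.3],[0.25,0.015,0.4],[0.25,0.015,0.48],[0.25,0.015,0.514],[0.25,0.015,0.514],[0.25,0.015,0.514]], dr=[[0,0,0],[0,0,0],[0,0,0],[0,0,0],[0,0,0],[0,0,0],[0,0,0],[0,0,0],[0,0,0],[0,0,0]], claw=[0.57,0.57,0.57,0.57,0.57,0.57,0.57,0.57,0.57,0.57])

```text
time_s: 5.9
tcp_pos: [0.4734, -0.4696, 0.0151]
eef_rot: [-179.9, -0.1, -90.0]
contact_force: [-0.7, 0.2, 0.4]
gripper_width: 0.0493
gripper_force: 0.0
```

```bash
python3 -c "
from m import *
rel([(.474,-.4,.012,-90),(.482,-.27,.012,-90)])
c=r.capture('top');save(c,'t2.png');print([ (t['conf'],at_z(c,[t['at']],.018)) for t in r.tip_of('dish_mid','top')])"
```

```text
t 5.9 [ 0.4734 -0.4696  0.0151] [-1.7986e+02 -1.0000e-01 -8.9970e+01] [-0.7  0.2  0.4]
(0.474, -0.4, 0.012, -90) [-0.1393, -0.0013, 0.006] [-0.0004, -0.0003, 0.0001]
(0.482, -0.27, 0.012, -90) [-0.3993, -0.0174, 0.0056] [-0.0004, -0.0003, 0.0001]
[(0.85, array([[ 0.22560604, -0.39339364,  0.018     ]])), (0.55, array([[ 0.69485706, -0.16332968,  0.018     ]])), (0.23, array([[0.45933729, 0.12979799, 0.018     ]]))]
```

Call:
jog_arm(travel=[[-0.04,0,0],[-0.08,0,0],[-0.12,0,0],[-0.16,-0.002,0],[-0.2,-0.004,0],[-0.24,-0.007,0],[-0.28,-0.01,0],[-0.32,-0.012,0],[-0.36,-0.015,0],[-0.4,-0.017,0]], dr=[[0,0,0],[0,0,0],[0,0,0],[0,0,0],[0,0,0],[0,0,0],[0,0,0],[0,0,0],[0,0,0],[0,0,0]], claw=[0.57,0.57,0.57,0.57,0.57,0.57,0.57,0.57,0.57,0.57])

```text
time_s: 7.25
tcp_pos: [0.4806, -0.2678, 0.0131]
eef_rot: [-180.0, -0.0, -90.0]
contact_force: [-0.4, 0.2, -1.2]
gripper_width: 0.0497
gripper_force: 0.0
```

```bash
python3 -c "
from m import *
rel([(.482,-.162,.012,-90)])
c=r.capture('top');save(c,'t3.png')
for cam in('top','scene'):
  if cam=='scene': c=r.capture('scene')
  print([ (t['conf'],t['at'],at_z(c,[t['at']],.018)) for t in r.tip_of('dish_mid',cam)])
cv2.imwrite('pics/t3c.png',cv2.resize(cv2.imread('pics/t3.png')[100:300,200:460],None,fx=2.5,fy=2.5))"
```

```text
t 7.25 [ 0.4806 -0.2678  0.0131] [-179.99   -0.    -90.02] [-0.4  0.2 -1.2]
(0.482, -0.162, 0.012, -90) [-0.2117, -0.0027, 0.0022] [-0.0, -0.0, -0.0001]
[(0.83, [317.0, 148.9], array([[ 0.71304485, -0.1573663 ,  0.018     ]])), (0.78, [406.0, 330.7], array([[ 0.21173647, -0.40136825,  0.018     ]])), (0.65, [387.3, 235.8], array([[ 0.47015743, -0.35294839,  0.018     ]]))]
[(0.7, [203.7, 208.7], array([[ 0.46569155, -0.36092328,  0.018     ]])), (0.65, [229.1, 267.4], array([[ 0.7006636, -0.1561802,  0.018    ]])), (0.16, [295.4, 210.8], array([[ 0.37883418, -0.08654689,  0.018     ]]))]
```

View pics/t3c.png

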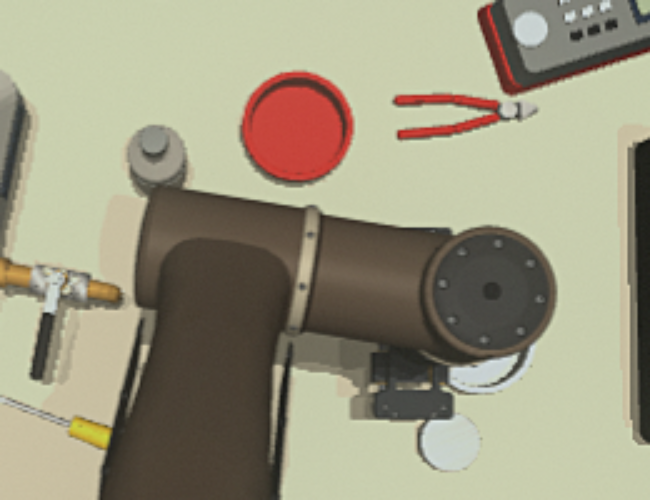

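```bash
python3 -c "
from m import *
np.set_printoptions(precision=3,suppress=True)
c=r.capture('top');save(c,'t4.png')
print(at_d(c,[[396,216],[364,256],[364,263],[395,256],[411,243],[385,258],[380,278],[400,252]]))
c=r.capture('scene');save(c,'s4.png')
cv2.imwrite('pics/s4c.png',cv2.resize(c['pixels'][120:320,130:350,::-1],None,fx=2.8,fy=2.8))"
```

```text
[[ 0.48  -0.269  0.486]
 [ 0.412 -0.266  0.151]
 [ 0.395 -0.266  0.153]
 [ 0.414 -0.371  0.031]
 [ 0.45  -0.413  0.036]
 [ 0.409 -0.35  -0.001]
 [ 0.354 -0.33   0.026]
 [ 0.426 -0.388  0.015]]
```

View pics/s4c.png

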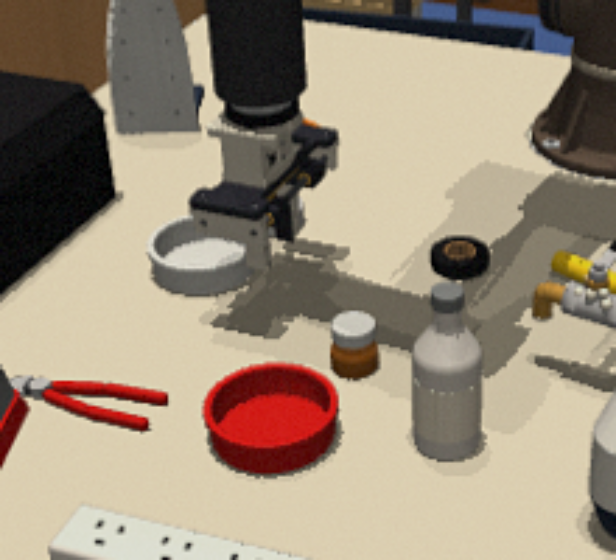

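```bash
python3 -c "
from m import *
cv2.imwrite('pics/t2c.png',np.hstack([cv2.resize(cv2.imread('pics/'+n)[180:300,330:460],None,fx=3,fy=3) for n in('t2.png','t4.png')]))
print(r.get_state()['tcp_pos'])"
```

```text
[ 0.48063475 -0.2692815   0.01311295]
```

View pics/t2c.png

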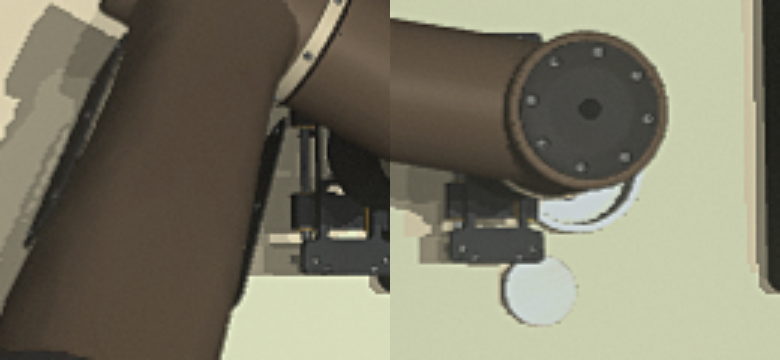

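```bash
python3 -c "
from m import *
from scipy.optimize import least_squares
np.set_printoptions(precision=3,suppress=True)
for cam in ('top','scene'):
  c=r.capture(cam)
  v,u=np.mgrid[0:420,0:560]; px=np.c_[u.ravel(),v.ravel()]; P=at_d(c,px)
  k=(P[:,2]>.03)&(P[:,2]<.045)&(P[:,0]>.38)&(P[:,0]<.56)&(P[:,1]>-.46)&(P[:,1]<-.2); Q=P[k]
  print(cam,k.sum(),Q.min(0),Q.max(0))
  f=least_squares(lambda q:np.hypot(Q[:,0]-q[0],Q[:,1]-q[1])-.058,[.47,-.36],loss='soft_l1',f_scale=.004); print(f.x,np.abs(f.fun).mean())
  k=(P[:,2]<.03)&(np.hypot(P[:,0]-f.x[0],P[:,1]-f.x[1])<.045);print('floor',np.percentile(P[k,2],[5,50,95]))
  k=(P[:,2]>.002)&(P[:,2]<.3)&(abs(P[:,0]-.48)<.12)&(abs(P[:,1]+.27)<.045)
  for z in np.arange(0,.2,.02):
    q=P[k&(P[:,2]>z)&(P[:,2]<z+.02)]
    if len(q):print(z,len(q),q.min(0)[:2],q.max(0)[:2])
"
```

```text
top 125 [ 0.381 -0.423  0.03 ] [ 0.467 -0.324  0.042]
[ 0.473 -0.362] 0.002440401334832658
floor [-0.001  0.003  0.008]
0.0 60 [ 0.361 -0.313] [ 0.467 -0.226]
0.02 38 [ 0.362 -0.315] [ 0.381 -0.298]
0.1 1 [ 0.42  -0.239] [ 0.42  -0.239]
0.12 250 [ 0.387 -0.308] [ 0.458 -0.232]
0.14 488 [ 0.384 -0.31 ] [ 0.576 -0.232]
scene 184 [ 0.43  -0.421  0.03 ] [ 0.541 -0.267  0.045]
[ 0.477 -0.358] 0.0028361942708126846
floor [-0.756 -0.748  0.007]
0.0 366 [ 0.36  -0.315] [ 0.599 -0.225]
0.02 50 [ 0.36  -0.315] [ 0.514 -0.293]
0.04 74 [ 0.441 -0.278] [ 0.527 -0.255]
0.06 76 [ 0.437 -0.279] [ 0.528 -0.255]
0.08 27 [ 0.434 -0.277] [ 0.528 -0.256]
0.1 132 [ 0.392 -0.306] [ 0.573 -0.229]
0.12 367 [ 0.39  -0.309] [ 0.58  -0.227]
0.14 551 [ 0.388 -0.308] [ 0.582 -0.227]
0.16 158 [ 0.467 -0.292] [ 0.537 -0.242]
0.18 122 [ 0.466 -0.29 ] [ 0.537 -0.244]
```

Call:
jog_arm(travel=[[0,0,-0.1],[0,0,-0.2],[0.1,0.01,-0.2],[0.2,0.014,-0.2],[0.3,0.014,-0.2],[0.4,0.014,-0.2],[0.4,0.014,-0.1],[0.4,0.014,0.006],[0.4,0.014,0.006],[0.4,0.014,0.006]], dr=[[0,0,0],[0,0,0],[0,0,0],[0,0,0],[0,0,0],[0,0,0],[0,0,0],[0,0,0],[0,0,0],[0,0,0]], claw=[0.57,0.57,0.57,0.57,0.57,0.57,0.57,0.57,0.57,0.57])

```text
time_s: 8.9
tcp_pos: [0.4742, -0.4702, 0.0118]
eef_rot: [-179.9, -0.1, -90.0]
contact_force: [0.5, 0.1, 0.1]
gripper_width: 0.0499
gripper_force: 0.0
```

Call:
jog_arm(travel=[[-0.02,0,0],[-0.04,0,0],[-0.06,0,0],[-0.08,0,0],[-0.1,0,0],[-0.12,0,0],[-0.14,0,0],[-0.16,0,0],[-0.18,0,0],[-0.2,0,0]], dr=[[0,0,0],[0,0,0],[0,0,0],[0,0,0],[0,0,0],[0,0,0],[0,0,0],[0,0,0],[0,0,0],[0,0,0]], claw=[0.57,0.57,0.57,0.57,0.57,0.57,0.57,0.57,0.57,0.57])

```text
time_s: 10.15
tcp_pos: [0.4734, -0.3685, 0.0101]
eef_rot: [-180.0, -0.0, -90.0]
contact_force: [0.1, -0.7, 0.1]
gripper_width: 0.05
gripper_force: 0.0
```

```bash
cat > dish.py <<'E'
from m import *
from scipy.optimize import least_squares
np.set_printoptions(precision=3,suppress=True)
def fit(g,cams=('top','scene')):
  for cam in cams:
    c=r.capture(cam); save(c,'last_%s.png'%cam)
    v,u=np.mgrid[0:420,0:560]; px=np.c_[u.ravel(),v.ravel()]; P=at_d(c,px); col=c['pixels'].reshape(-1,3).astype(int)
    k=(P[:,2]>.03)&(P[:,2]<.042)&(np.hypot(P[:,0]-g[0],P[:,1]-g[1])<.08)&(np.ptp(col,axis=1)<25)&(col.mean(1)>90); Q=P[k]
    if len(Q)<15: print(cam,'few',len(Q)); continue
    f=least_squares(lambda q:np.hypot(Q[:,0]-q[0],Q[:,1]-q[1])-.058,g,loss='soft_l1',f_scale=.003); print(cam,len(Q),f.x,np.abs(f.fun).mean())
E
python3 -c "
from dish import *
rel([]); fit((.473,-.362)); fit((.473,-.31))"
```

```text
t 10.15 [ 0.473 -0.368  0.01 ] [-180.     -0.    -90.02] [ 0.1 -0.7  0.1]
top 108 [ 0.472 -0.362] 0.002023942220248938
scene 151 [ 0.478 -0.358] 0.0023023575531765277
top 106 [ 0.472 -0.362] 0.0019425425136351281
scene 97 [ 0.477 -0.357] 0.0020120653917466667
```

```bash
python3 -c "
from m import *
a=cv2.imread('pics/last_scene.png')[130:250,140:290]; cv2.imwrite('pics/s5.png',cv2.resize(a,None,fx=4.5,fy=4.5,interpolation=2))"
```

```text
(no output)
```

View pics/s5.png

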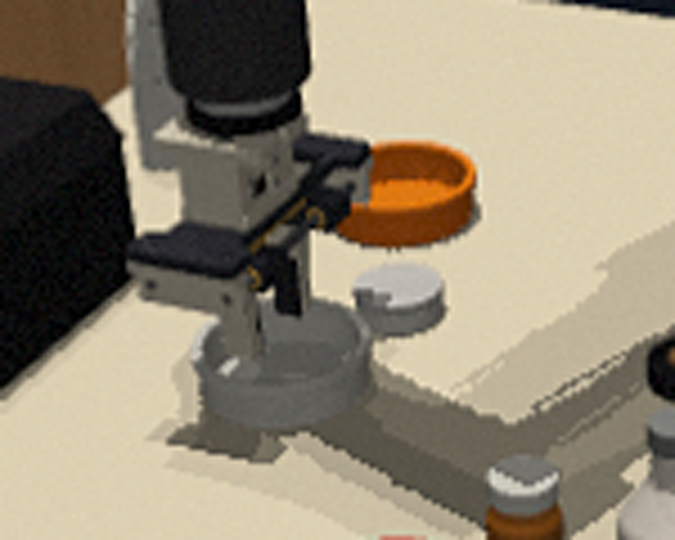

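The fingers at about (195,205) stand inside the dish and it has not moved, so pushing does nothing. I'll grip the rim instead: lightly, with the tool tilted, sliding the dish on the table.

```bash
sed -i "s/R1=rot(\[180,0,w\[3\]\])/R1=rot([180+(w[4] if len(w)>4 else 0),0,w[3]])/" m.py; python3 -c "
from m import *
rel([(.473,-.365,.11,-90),(.528,-.361,.11,-90,-20),(.528,-.361,.024,-90,-20)])"
```

```text
t 10.35 [ 0.4736 -0.369   0.0102] [-1.7999e+02 -1.0000e-02 -8.9990e+01] [0.3 0.6 0.6]
(0.473, -0.365, 0.11, -90) [-0.008, 0.0012, -0.1996] [-0.0, -0.0, 0.0]
(0.528, -0.361, 0.11, -90, -20) [-0.016, -0.1088, -0.1996] [-0.0556, -0.0, 0.0]
(0.528, -0.361, 0.024, -90, -20) [-0.016, -0.1087, -0.0276] [-0.0556, -0.0, 0.0]
```

Call:
jog_arm(travel=[[0,0,-0.1],[0,0,-0.2],[-0.016,-0.108,-0.2],[-0.016,-0.108,-0.2],[-0.016,-0.108,-0.1],[-0.016,-0.108,-0.028],[-0.016,-0.108,-0.028],[-0.016,-0.108,-0.028],[-0.016,-0.108,-0.028],[-0.016,-0.108,-0.028]], dr=[[0,0,0],[0,0,0],[-0.028,0,0],[-0.056,0,0],[-0.056,0,0],[-0.056,0,0],[-0.056,0,0],[-0.056,0,0],[-0.056,0,0],[-0.056,0,0]], claw=[0.41,0.41,0.41,0.41,0.41,0.41,0.41,0,0,0], newtons=6)

```text
time_s: 11.6
tcp_pos: [0.5282, -0.3615, 0.0257]
eef_rot: [160.0, -0.0, -90.0]
contact_force: [-0.1, -0.7, 0.4]
gripper_width: 0.0116
gripper_force: 0.0
```

```bash
python3 -c "
from dish import *
rel([]); fit((.473,-.362)); s=r.get_state();print(s['gripper_width'],s['gripper_force'])
a=cv2.imread('pics/last_scene.png')[130:250,140:290]; cv2.imwrite('pics/s6.png',cv2.resize(a,None,fx=4.5,fy=4.5,interpolation=2))"
```

```text
t 11.6 [ 0.528 -0.361  0.026] [159.99  -0.04 -90.03] [-0.1 -0.7  0.4]
top 281 [ 0.473 -0.362] 0.0020085389673604815
scene 185 [ 0.478 -0.358] 0.002342503988569074
0.004168013517366391 0.0
```

```bash
python3 -c "
from m import *
a=cv2.imread('pics/last_scene.png'); b=cv2.imread('pics/scene1.png')
A=cv2.resize(a[130:250,140:290],None,fx=2.66,fy=2.66,interpolation=2); B=cv2.resize(b,(400,300)); T=cv2.resize(cv2.imread('pics/top1.png'),(400,300)); C=cv2.resize(cv2.imread('pics/last_top.png')[180:300,330:460],(400,300))
A=cv2.resize(A,(400,300))
cv2.imwrite('pics/m6.png',np.vstack([np.hstack([A,C]),np.hstack([B,T])]))
print(r.get_state()['gripper_width'])"
```

```text
0.004168013517366391
```

View pics/m6.png

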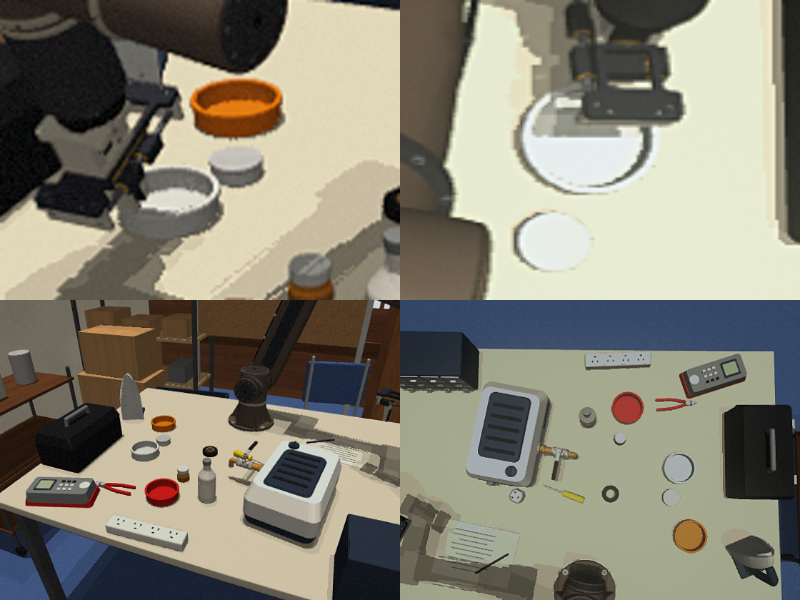

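Call:
jog_arm(travel=[[0,0,0],[0,0,0],[0,0,0],[0,0.02,0],[0,0.04,0],[0,0.06,0],[0,0.08,0],[0,0.08,0],[0,0.08,0],[0,0.08,0]], dr=[[0,0,0],[0,0,0],[0,0,0],[0,0,0],[0,0,0],[0,0,0],[0,0,0],[0,0,0],[0,0,0],[0,0,0]], claw=[0,0,0,0,0,0,0,0,0,0], newtons=20)

```text
time_s: 12.95
tcp_pos: [0.4901, -0.3611, 0.0377]
eef_rot: [159.8, -0.0, -90.0]
contact_force: [-0.1, 0.3, 0.3]
gripper_width: 0.0004
gripper_force: 0.0
```

```bash
python3 -c "
from dish import *
rel([]); fit((.473,-.362)); s=r.get_state();print(s['gripper_width'],s['gripper_force'])"
```

```text
t 12.95 [ 0.49  -0.361  0.038] [159.84  -0.   -90.02] [-0.1  0.3  0.3]
top 238 [ 0.473 -0.362] 0.0020155174392744554
scene 185 [ 0.478 -0.359] 0.0023448279742769116
0.0005690785396627338 0.0
```

```bash
python3 -c "
from m import *
rel([(.473,-.361,.05,-90),(.473,-.361,.006,-90),(.473,-.361,.001,-90),(.473,-.361,-.002,-90)])"
```

```text
t 13.05 [ 0.49   -0.3611  0.0376] [159.82   0.   -90.01] [-0.3 -0.4  0.4]
(0.473, -0.361, 0.05, -90) [-0.0002, 0.0405, -0.0115] [0.056, 0.0, -0.0]
(0.473, -0.361, 0.006, -90) [-0.0002, 0.0102, 0.0711] [0.056, 0.0, -0.0]
(0.473, -0.361, 0.001, -90) [-0.0002, 0.0067, 0.0805] [0.056, 0.0, -0.0]
(0.473, -0.361, -0.002, -90) [-0.0002, 0.0046, 0.0861] [0.056, 0.0, -0.0]
```

Call:
jog_arm(travel=[[0,0.04,-0.012],[0,0.04,-0.012],[0,0.03,0.02],[0,0.01,0.071],[0,0.01,0.071],[0,0.008,0.076],[0,0.0067,0.0805],[0,0.0067,0.0805],[0,0.0067,0.0805],[0,0.0067,0.0805]], dr=[[0.028,0,0],[0.056,0,0],[0.056,0,0],[0.056,0,0],[0.056,0,0],[0.056,0,0],[0.056,0,0],[0.056,0,0],[0.056,0,0],[0.056,0,0]], claw=[0,0,0,0,0,0,0,0,0,0])

```text
time_s: 14.3
tcp_pos: [0.473, -0.3612, 0.0015]
eef_rot: [-180.0, -0.0, -90.0]
contact_force: [-0.9, -0.1, -0.1]
gripper_width: 0.0003
gripper_force: 0.0
```

```bash
python3 -c "
from m import *
rel([]); print(r.get_state()['joint_torque'])"
```

```text
t 14.3 [ 0.473  -0.3612  0.0015] [-1.7998e+02 -1.0000e-02 -9.0020e+01] [-0.9 -0.1 -0.1]
[ 1.68345706e-02 -5.50391328e+01  2.13898462e+01  5.07768944e+00
  5.86750335e-02 -2.71742038e-04]
```

Call:
jog_arm(travel=[[0,0,0.001],[0,0,0.002],[0,0,0.003],[0,0,0.004],[0,0,0.005],[0,0,0.006],[0,0,0.007],[0,0,0.007],[0,0,0.007],[0,0,0.007]], dr=[[0,0,0],[0,0,0],[0,0,0],[0,0,0],[0,0,0],[0,0,0],[0,0,0],[0,0,0],[0,0,0],[0,0,0]], claw=[0,0,0,0,0,0,0,0,0,0])

```text
time_s: 15.55
tcp_pos: [0.4728, -0.3612, -0.0023]
eef_rot: [-180.0, 0.0, -90.0]
contact_force: [0.8, -0.7, 0.4]
gripper_width: 0.0006
gripper_force: 0.0
```

```bash
python3 -c "
from m import *
np.set_printoptions(precision=3,suppress=True)
rel([])
for cam in('scene','top'):
  c=r.capture(cam); save(c,'q_'+cam+'.png')
  v,u=np.mgrid[0:420,0:560]; px=np.c_[u.ravel(),v.ravel()]; P=at_d(c,px)
  k=(abs(P[:,0]-.473)<.11)&(abs(P[:,1]+.361)<.045)
  for z in np.arange(-.01,.2,.01):
    q=P[k&(P[:,2]>z)&(P[:,2]<z+.01)]; m=k&(P[:,2]>z)&(P[:,2]<z+.01)
    if m.sum(): print(cam,round(z,3),m.sum(),P[m].min(0)[:2],P[m].max(0)[:2],np.median(P[m],0)[:2],np.median(c['pixels'].reshape(-1,3)[m],0))
"
python3 -c "
import cv2
a=cv2.imread('pics/q_scene.png')[150:240,160:270]; cv2.imwrite('pics/q.png',cv2.resize(a,None,fx=6,fy=6,interpolation=2))"
```

```text
t 15.55 [ 0.473 -0.361 -0.002] [-180.      0.    -90.02] [ 0.8 -0.7  0.4]
scene -0.01 89 [ 0.388 -0.405] [ 0.583 -0.317] [ 0.556 -0.35 ] [115. 109.  93.]
scene 0.0 497 [ 0.365 -0.406] [ 0.583 -0.316] [ 0.528 -0.36 ] [99. 97. 90.]
scene 0.01 110 [ 0.38  -0.404] [ 0.538 -0.316] [ 0.514 -0.343] [97. 95. 89.]
scene 0.02 150 [ 0.363 -0.394] [ 0.537 -0.316] [ 0.421 -0.341] [97. 95. 90.]
scene 0.03 154 [ 0.365 -0.406] [ 0.537 -0.316] [ 0.517 -0.351] [100.  98.  92.]
scene 0.04 38 [ 0.458 -0.403] [ 0.539 -0.347] [ 0.488 -0.352] [95.  91.5 83. ]
scene 0.05 21 [ 0.459 -0.361] [ 0.495 -0.347] [ 0.475 -0.35 ] [90. 87. 75.]
scene 0.06 31 [ 0.456 -0.361] [ 0.497 -0.347] [ 0.483 -0.35 ] [91. 87. 77.]
scene 0.07 18 [ 0.472 -0.356] [ 0.498 -0.346] [ 0.49 -0.35] [86.5 82.  71.5]
scene 0.08 4 [ 0.485 -0.349] [ 0.498 -0.348] [ 0.495 -0.349] [85.  81.5 74.5]
scene 0.09 57 [ 0.388 -0.399] [ 0.566 -0.321] [ 0.56  -0.349] [101.  95.  86.]
scene 0.1 156 [ 0.386 -0.399] [ 0.566 -0.318] [ 0.51  -0.331] [91.5 88.  78. ]
scene 0.11 208 [ 0.38  -0.399] [ 0.571 -0.319] [ 0.49  -0.331] [62. 54. 38.]
scene 0.12 130 
[... 981 characters left out ...]
422 -0.356] [143. 144. 131.]
top 0.04 1 [ 0.435 -0.32 ] [ 0.435 -0.32 ] [ 0.435 -0.32 ] [139. 140. 129.]
top 0.09 8 [ 0.385 -0.325] [ 0.468 -0.324] [ 0.444 -0.324] [43.5 44.5 40. ]
top 0.1 34 [ 0.39  -0.339] [ 0.473 -0.323] [ 0.422 -0.333] [80.5 81.  77. ]
top 0.11 112 [ 0.385 -0.36 ] [ 0.47  -0.323] [ 0.446 -0.333] [43. 44. 39.]
top 0.12 22 [ 0.377 -0.394] [ 0.459 -0.323] [ 0.405 -0.336] [51.5 52.5 47.5]
top 0.13 438 [ 0.378 -0.4  ] [ 0.458 -0.323] [ 0.395 -0.359] [72. 74. 70.]
top 0.14 7 [ 0.38 -0.38] [ 0.455 -0.338] [ 0.403 -0.353] [68. 70. 67.]
top 0.18 5 [ 0.456 -0.328] [ 0.465 -0.323] [ 0.461 -0.324] [72. 72. 63.]
top 0.19 1 [ 0.46  -0.324] [ 0.46  -0.324] [ 0.46  -0.324] [77. 75. 65.]
```

View pics/q.png

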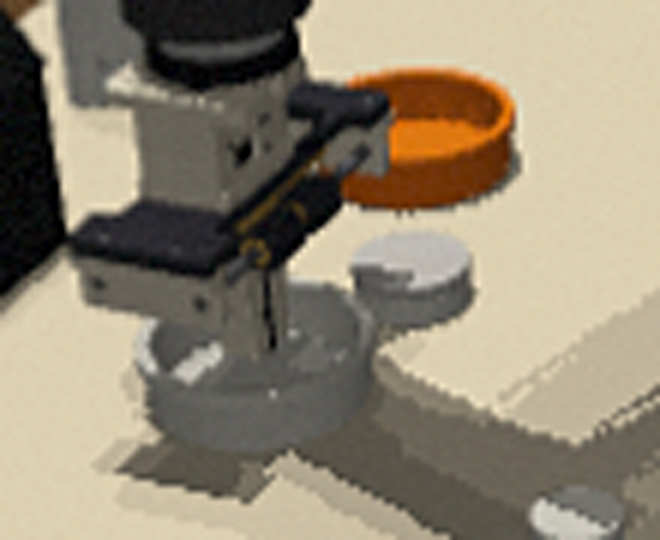

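The lowest finger points in the depth image are at about z = 0.035–0.04 m, while the reported TCP is -0.002 m. So the real fingertips sit about 35 mm higher than reported, and they passed over the dish. I'll use this offset, go back behind the dish and descend lower in steps, checking height with the camera.

Call:
jog_arm(travel=[[0,0,-0.08],[0.1,0,-0.08],[0.21,0,-0.08],[0.21,0,-0.04],[0.21,0,0],[0.21,0,0.01],[0.21,0,0.02],[0.21,0,0.024],[0.21,0,0.028],[0.21,0,0.03]], dr=[[0,0,0],[0,0,0],[0,0,0],[0,0,0],[0,0,0],[0,0,0],[0,0,0],[0,0,0],[0,0,0],[0,0,0]], claw=[0.57,0.57,0.57,0.57,0.57,0.57,0.57,0.57,0.57,0.57])

```text
time_s: 16.9
tcp_pos: [0.4731, -0.4662, -0.0169]
eef_rot: [-180.0, -0.0, -90.0]
contact_force: [-0.8, -0.9, 0.3]
gripper_width: 0.0501
gripper_force: 0.0
```

```bash
cat > tip.py <<'E'
from m import *
np.set_printoptions(precision=3,suppress=True)
def tip(h=.035):
  s=r.get_state(); p=s['tcp_pos']; rel([])
  c=r.capture('scene'); v,u=np.mgrid[0:420,0:560]; P=at_d(c,np.c_[u.ravel(),v.ravel()])
  k=(abs(P[:,0]-p[0]-.005)<.065)&(abs(P[:,1]-p[1])<.02)
  for z in np.arange(0,.12,.008):
    m=k&(P[:,2]>z)&(P[:,2]<z+.008)
    if m.sum(): print(round(z,3),m.sum(),P[m].min(0)[:2],P[m].max(0)[:2])
E
python3 -c "
from tip import *
tip()"
```

```text
t 16.9 [ 0.473 -0.466 -0.017] [-179.97   -0.02  -90.01] [-0.8 -0.9  0.3]
0.0 167 [ 0.414 -0.486] [ 0.541 -0.446]
0.008 6 [ 0.438 -0.474] [ 0.512 -0.457]
0.016 27 [ 0.435 -0.475] [ 0.518 -0.454]
0.024 40 [ 0.438 -0.477] [ 0.518 -0.453]
0.032 35 [ 0.433 -0.474] [ 0.521 -0.452]
0.04 31 [ 0.429 -0.477] [ 0.521 -0.451]
0.048 23 [ 0.434 -0.464] [ 0.519 -0.451]
0.056 29 [ 0.43  -0.467] [ 0.521 -0.451]
0.064 17 [ 0.428 -0.475] [ 0.519 -0.453]
0.072 6 [ 0.436 -0.474] [ 0.45  -0.454]
0.08 8 [ 0.445 -0.469] [ 0.45  -0.452]
0.088 7 [ 0.441 -0.458] [ 0.449 -0.447]
0.096 4 [ 0.419 -0.452] [ 0.446 -0.446]
0.104 5 [ 0.428 -0.448] [ 0.52  -0.446]
```

Call:
jog_arm(travel=[[-0.03,0,0],[-0.06,0,0],[-0.1,0,0],[-0.14,-0.001,0],[-0.18,-0.003,0],[-0.22,-0.005,0],[-0.26,-0.008,0],[-0.3,-0.01,0],[-0.34,-0.012,0],[-0.37,-0.014,0]], dr=[[0,0,0],[0,0,0],[0,0,0],[0,0,0],[0,0,0],[0,0,0],[0,0,0],[0,0,0],[0,0,0],[0,0,0]], claw=[0.57,0.57,0.57,0.57,0.57,0.57,0.57,0.57,0.57,0.57])

```text
time_s: 18.2
tcp_pos: [0.48, -0.2798, -0.0172]
eef_rot: [180.0, -0.0, -90.0]
contact_force: [-0.0, -2.5, 0.9]
gripper_width: 0.0501
gripper_force: 1.2
```

```bash
python3 -c "
from dish import *
fit((.478,-.215))
rel([(.482,-.16,-.017,-90)])"
```

```text
top 106 [ 0.478 -0.216] 0.0019380907341425221
scene 218 [ 0.483 -0.21 ] 0.002995696451794358
t 18.3 [ 0.48  -0.28  -0.017] [179.98   0.03 -89.95] [ 0.5 -0.6  0.5]
(0.482, -0.16, -0.017, -90) [-0.239, -0.0046, -0.0005] [0.0001, 0.0001, 0.0001]
```

```bash
python3 -c "
from m import *
b=(.48,-.28,-.017,-90)
W=[]
for d,y in [((.481,-.19),-90),((.482,-.165),-90),((.482,-.14),-90),((.482,-.115),-92),((.483,-.095),-94),((.484,-.08),-96),((.487,-.065),-98),((.490,-.05),-100),((.493,-.035),-100),((.495,-.025),-100)]:
  a=np.radians(y); t=np.array(d)+.066*np.array([np.cos(a),np.sin(a)]); W.append((t[0].round(4),t[1].round(4),-.017,y))
rel(W,b)"
```

```text
(np.float64(0.481), np.float64(-0.256), -0.017, -90) [-0.048, -0.002, -0.0] [0.0, 0.0, 0.0]
(np.float64(0.482), np.float64(-0.231), -0.017, -90) [-0.098, -0.004, -0.0] [0.0, 0.0, 0.0]
(np.float64(0.482), np.float64(-0.206), -0.017, -90) [-0.148, -0.004, -0.0] [0.0, 0.0, 0.0]
(np.float64(0.4797), np.float64(-0.181), -0.017, -92) [-0.198, 0.0006, 0.0] [-0.0, -0.0, 0.0056]
(np.float64(0.4784), np.float64(-0.1608), -0.017, -94) [-0.2384, 0.0032, 0.0] [0.0, -0.0, 0.0111]
(np.float64(0.4771), np.float64(-0.1456), -0.017, -96) [-0.2688, 0.0058, 0.0] [0.0, -0.0, 0.0167]
(np.float64(0.4778), np.float64(-0.1304), -0.017, -98) [-0.2992, 0.0044, 0.0] [-0.0, -0.0, 0.0222]
(np.float64(0.4785), np.float64(-0.115), -0.017, -100) [-0.33, 0.003, 0.0] [0.0, -0.0, 0.0278]
(np.float64(0.4815), np.float64(-0.1), -0.017, -100) [-0.36, -0.003, -0.0] [0.0, -0.0, 0.0278]
(np.float64(0.4835), np.float64(-0.09), -0.017, -100) [-0.38, -0.007, -0.0] [0.0, -0.0, 0.0278]
```

Call:
jog_arm(travel=[[-0.048,-0.002,0],[-0.098,-0.004,0],[-0.148,-0.004,0],[-0.198,0,0],[-0.238,0.003,0],[-0.269,0.006,0],[-0.299,0.004,0],[-0.33,0.003,0],[-0.36,-0.003,0],[-0.38,-0.007,0]], dr=[[0,0,0],[0,0,0],[0,0,0],[0,0,0.0056],[0,0,0.011],[0,0,0.0167],[0,0,0.022],[0,0,0.0278],[0,0,0.0278],[0,0,0.0278]], claw=[0.57,0.57,0.57,0.57,0.57,0.57,0.57,0.57,0.57,0.57])

```text
time_s: 19.55
tcp_pos: [0.4836, -0.0906, -0.0173]
eef_rot: [180.0, -0.0, -100.0]
contact_force: [-0.2, -2.3, 0.0]
gripper_width: 0.05
gripper_force: 1.1
```

```bash
python3 -c "
from dish import *
fit((.493,-.03))
rel([(.4975,-.027,-.017,-100)])
c=r.capture('scene')
for n in('jar_mid','tape_mid','descaler_mid','spout'): print(n,[(round(t['conf'],2),np.round(t['at'])) for t in r.tip_of(n,'scene')[:1]])"
```

```text
top few 9
scene 146 [ 0.498 -0.023] 0.002711483290318998
t 19.65 [ 0.484 -0.09  -0.017] [-179.98    0.02  -99.95] [-0.3 -0.6  0.6]
(0.4975, -0.027, -0.017, -100) [-0.1293, -0.0048, -0.0006] [-0.0001, 0.0, 0.0001]
jar_mid [(0.65, array([292., 212.]))]
tape_mid [(0.5, array([294., 209.]))]
descaler_mid [(0.62, array([289., 253.]))]
spout [(0.95, array([324., 234.]))]
```

Call:
jog_arm(travel=[[-0.02,-0.001,0],[-0.04,-0.002,0],[-0.06,-0.003,0],[-0.08,-0.003,0],[-0.095,-0.004,0],[-0.105,-0.004,0],[-0.115,-0.005,0],[-0.122,-0.005,0],[-0.128,-0.005,0],[-0.128,-0.005,0]], dr=[[0,0,0],[0,0,0],[0,0,0],[0,0,0],[0,0,0],[0,0,0],[0,0,0],[0,0,0],[0,0,0],[0,0,0]], claw=[0.57,0.57,0.57,0.57,0.57,0.57,0.57,0.57,0.57,0.57])

```text
time_s: 21.15
tcp_pos: [0.4973, -0.0283, -0.0172]
eef_rot: [-180.0, 0.0, -100.0]
contact_force: [-0.7, 0.4, -0.2]
gripper_width: 0.05
gripper_force: 0.0
```

```bash
python3 -c "
from dish import *
fit((.509,.039))
rel([])"
```

```text
top few 14
scene 150 [0.51 0.04] 0.0023653513752336865
t 21.25 [ 0.497 -0.028 -0.017] [-179.97    0.02 -100.02] [ 0.3 -0.3  0.3]
```

```bash
python3 -c "
from m import *
rel([(.489,-.078,-.017,-100),(.489,-.078,.18,-100),(.445,.107,.2,-190),(.445,.107,.08,-190)],(.497,-.028,-.017,-100))"
```

```text
(0.489, -0.078, -0.017, -100) [0.1013, -0.0016, -0.0] [0.0, 0.0, 0.0]
(0.489, -0.078, 0.18, -100) [0.1013, -0.0016, -0.394] [0.0, 0.0, 0.0]
(0.445, 0.107, 0.2, -190) [-0.2478, 0.1493, -0.434] [-0.0, -0.0, 0.25]
(0.445, 0.107, 0.08, -190) [-0.2478, 0.1493, -0.194] [-0.0, -0.0, 0.25]
```

Call:
jog_arm(travel=[[0.1,0,0],[0.1,0,-0.12],[0.1,0,-0.24],[0.1,0,-0.36],[0.05,0.02,-0.43],[-0.07,0.07,-0.434],[-0.17,0.12,-0.434],[-0.248,0.149,-0.434],[-0.248,0.149,-0.434],[-0.248,0.149,-0.434]], dr=[[0,0,0],[0,0,0.02],[0,0,0.05],[0,0,0.08],[0,0,0.11],[0,0,0.14],[0,0,0.17],[0,0,0.2],[0,0,0.23],[0,0,0.25]], claw=[0.57,0.57,0.57,0.57,0.57,0.57,0.57,0.57,0.57,0.57])

```text
time_s: 22.5
tcp_pos: [0.4451, 0.1076, 0.1999]
eef_rot: [180.0, 0.0, 171.6]
contact_force: [-0.5, -0.2, -0.8]
gripper_width: 0.0499
gripper_force: 0.0
```

```bash
python3 -c "
from dish import *
rel([(.445,.107,.11,-190),(.445,.107,.08,-190)]); fit((.509,.039))
c=r.capture('scene'); print([(round(t['conf'],2),np.round(t['at']),at_z(c,[t['at']],.131)) for t in r.tip_of('lever_grip','scene')])
print(r.get_state()['joints'])"
```

```text
t 22.5 [0.445 0.108 0.2  ] [179.97   0.02 171.62] [-0.5 -0.2 -0.8]
(0.445, 0.107, 0.11, -190) [0.0, -0.0013, 0.1798] [0.0001, 0.0001, 0.0045]
(0.445, 0.107, 0.08, -190) [0.0001, -0.0014, 0.2398] [0.0001, 0.0001, 0.0045]
top 230 [0.506 0.036] 0.0019613391934934555
scene 215 [0.51  0.039] 0.002150430871456846
[(0.45, array([354., 202.]), array([[0.454, 0.108, 0.131]]))]
[  38.205   -0.578  -25.116   -0.002  -65.447 -136.098]
```

Call:
jog_arm(travel=[[0,0,0.1],[0,0,0.18],[0,0,0.21],[0,0,0.24],[0,0,0.24],[0,0,0.24],[0,0,0.24],[0,0,0.24],[0,0,0.24],[0,0,0.24]], dr=[[0,0,0.0045],[0,0,0.0045],[0,0,0.0045],[0,0,0.0045],[0,0,0.0045],[0,0,0.0045],[0,0,0.0045],[0,0,0.0045],[0,0,0.0045],[0,0,0.0045]], claw=[0.57,0.57,0.57,0.57,0,0,0,0,0,0], newtons=40)

```text
time_s: 23.95
tcp_pos: [0.4458, 0.1076, 0.0802]
eef_rot: [179.9, 0.1, 170.3]
contact_force: [-2.4, 5.5, 1.5]
gripper_width: 0.0134
gripper_force: 40.0
```

```bash
python3 -c "
from m import *
rel([]); s=r.get_state(); print(s['gripper_width'],s['gripper_force'])
c=r.capture('scene'); a=c['pixels'][150:270,290:420,::-1]; cv2.imwrite('pics/g.png',cv2.resize(a,None,fx=5,fy=5,interpolation=2))"
```

```text
t 23.95 [0.4458 0.1076 0.0802] [1.7988e+02 6.0000e-02 1.7026e+02] [-2.4  5.5  1.5]
0.013423161826526097 39.99902844429016
```

View pics/g.png

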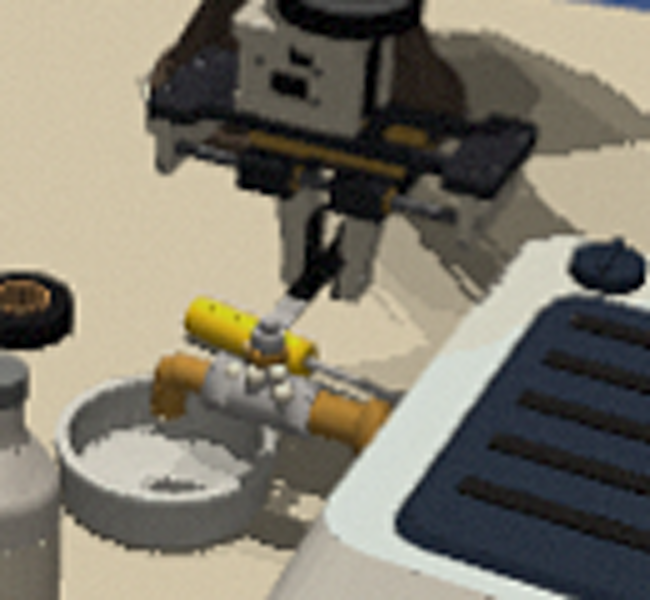

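Call:
jog_arm(travel=[[0,-0.008,0],[-0.001,-0.015,0],[-0.002,-0.0225,0],[-0.002,-0.0225,0],[-0.001,-0.0075,0],[0,0.0075,0],[-0.002,0.0225,0],[-0.002,0.0225,0],[-0.002,0.0225,0],[-0.002,0.0225,0]], dr=[[0,0,-0.008],[0,0,-0.016],[0,0,-0.024],[0,0,-0.024],[0,0,-0.008],[0,0,0.008],[0,0,0.024],[0,0,0.024],[0,0,0.024],[0,0,0.024]], claw=[0,0,0,0,0,0,0,0,0,0])

```text
time_s: 25.25
tcp_pos: [0.4478, 0.1164, 0.0802]
eef_rot: [-179.9, -0.0, 161.7]
contact_force: [-2.4, -3.3, 6.1]
gripper_width: 0.0133
gripper_force: 40.7
```

Call:
jog_arm(travel=[[-0.001,-0.015,0],[-0.003,-0.03,0],[-0.007,-0.045,0],[-0.011,-0.056,0],[-0.011,-0.056,0],[-0.007,-0.045,0],[-0.003,-0.03,0],[0,-0.015,0],[0,0.0075,0],[0,0.0075,0]], dr=[[0,0,-0.016],[0,0,-0.032],[0,0,-0.048],[0,0,-0.061],[0,0,-0.061],[0,0,-0.048],[0,0,-0.032],[0,0,-0.016],[0,0,0.008],[0,0,0.008]], claw=[0,0,0,0,0,0,0,0,0,0])

```text
time_s: 26.5
tcp_pos: [0.449, 0.1203, 0.0801]
eef_rot: [-179.9, -0.0, 158.7]
contact_force: [-3.5, -2.4, 6.2]
gripper_width: 0.0137
gripper_force: 40.7
```

Call:
jog_arm(travel=[[0,0.01,0],[0,0.01,0],[0,-0.015,0],[-0.003,-0.03,0],[-0.007,-0.045,0],[-0.012,-0.058,0],[-0.019,-0.072,0],[-0.026,-0.085,0],[-0.026,-0.085,0],[-0.026,-0.085,0]], dr=[[0,0,0.011],[0,0,0.011],[0,0,-0.016],[0,0,-0.032],[0,0,-0.048],[0,0,-0.064],[0,0,-0.08],[0,0,-0.0955],[0,0,-0.0955],[0,0,-0.0955]], claw=[0,0,0,0,0,0,0,0,0,0])

```text
time_s: 27.75
tcp_pos: [0.4464, 0.0774, 0.0802]
eef_rot: [179.9, 0.1, -166.9]
contact_force: [-3.2, 3.8, 3.2]
gripper_width: 0.0134
gripper_force: 40.2
```

Call:
jog_arm(travel=[[-0.001,0.015,0],[-0.003,0.03,0],[-0.007,0.045,0],[-0.012,0.058,0],[-0.019,0.072,0],[-0.026,0.085,0],[-0.034,0.096,0],[-0.038,0.1,0],[-0.038,0.1,0],[-0.034,0.096,0]], dr=[[0,0,0.016],[0,0,0.032],[0,0,0.048],[0,0,0.064],[0,0,0.08],[0,0,0.0955],[0,0,0.111],[0,0,0.116],[0,0,0.116],[0,0,0.111]], claw=[0,0,0,0,0,0,0,0,0,0])

```text
time_s: 29.0
tcp_pos: [0.4523, 0.128, 0.0803]
eef_rot: [179.9, 0.0, 153.3]
contact_force: [0.1, 7.8, 0.2]
gripper_width: 0.0133
gripper_force: 40.4
```

Call:
jog_arm(travel=[[-0.002,-0.022,0],[-0.007,-0.044,0],[-0.015,-0.065,0],[-0.026,-0.085,0],[-0.04,-0.102,0],[-0.051,-0.113,0],[-0.051,-0.113,0],[-0.051,-0.113,0],[-0.051,-0.113,0],[-0.051,-0.113,0]], dr=[[0,0,-0.024],[0,0,-0.048],[0,0,-0.072],[0,0,-0.0955],[0,0,-0.119],[0,0,-0.135],[0,0,-0.135],[0,0,-0.135],[0,0,-0.135],[0,0,-0.135]], claw=[0,0,0,0,0,0,0,0,0,0])

```text
time_s: 30.25
tcp_pos: [0.4498, 0.0659, 0.0802]
eef_rot: [180.0, 0.1, -158.3]
contact_force: [0.8, 5.4, 4.6]
gripper_width: 0.0133
gripper_force: 40.1
```

```bash
python3 -c "
from m import *
rel([]); s=r.get_state(); st=np.array([.519,.0935]); d=s['tcp_pos'][:2]-st; b=np.array([-.074,.0135])
print('a',np.arctan2(b[0]*d[1]-b[1]*d[0],b@d),np.hypot(*d),s['moment'])"
```

```text
t 30.25 [0.4498 0.0659 0.0802] [ 1.7999e+02  1.0000e-01 -1.5826e+02] [0.8 5.4 4.6]
a 0.559304227403084 0.07452959223604262 [ 1.94383775 -0.53821335 -0.28951455]
```

Call:
jog_arm(travel=[[-0.001,-0.011,0],[-0.002,-0.022,0],[-0.004,-0.033,0],[-0.007,-0.044,0],[-0.007,-0.044,0],[-0.007,-0.044,0],[-0.007,-0.044,0],[-0.007,-0.044,0],[-0.007,-0.044,0],[-0.007,-0.044,0]], dr=[[0,0,-0.012],[0,0,-0.024],[0,0,-0.036],[0,0,-0.048],[0,0,-0.048],[0,0,-0.048],[0,0,-0.048],[0,0,-0.048],[0,0,-0.048],[0,0,-0.048]], claw=[0,0,0,0,0,0,0,0,0,0])

```text
time_s: 31.5
tcp_pos: [0.4588, 0.0491, 0.0799]
eef_rot: [179.7, 0.1, -141.1]
contact_force: [-16.2, 24.1, 14.2]
gripper_width: 0.014
gripper_force: 41.5
```

```bash
cat > ang.py <<'E'
from m import *
rel([]); s=r.get_state(); st=np.array([.519,.0935]); d=s['tcp_pos'][:2]-st; b=np.array([-.074,.0135])
print('a',np.arctan2(b[0]*d[1]-b[1]*d[0],b@d),np.hypot(*d),s['gripper_width'])
E
python3 ang.py
```

```text
t 31.5 [0.4588 0.0491 0.0799] [ 1.7975e+02  9.0000e-02 -1.4109e+02] [-16.2  24.1  14.2]
a 0.8161639394194343 0.07478494448361021 0.013988986212994218
```

Call:
jog_arm(travel=[[-0.002,0.022,0],[-0.007,0.044,0],[-0.015,0.065,0],[-0.026,0.085,0],[-0.04,0.102,0],[-0.057,0.1175,0],[-0.075,0.13,0],[-0.088,0.137,0],[-0.088,0.137,0],[-0.075,0.13,0]], dr=[[0,0,0.024],[0,0,0.048],[0,0,0.072],[0,0,0.0955],[0,0,0.119],[0,0,0.143],[0,0,0.167],[0,0,0.182],[0,0,0.182],[0,0,0.167]], claw=[0,0,0,0,0,0,0,0,0,0])

```text
time_s: 32.75
tcp_pos: [0.4506, 0.1232, 0.0803]
eef_rot: [179.7, 0.1, 159.1]
contact_force: [0.9, 15.7, -1.9]
gripper_width: 0.0137
gripper_force: 40.0
```

Call:
jog_arm(travel=[[-0.002,-0.022,0],[-0.007,-0.044,0],[-0.015,-0.065,0],[-0.026,-0.085,0],[-0.04,-0.102,0],[-0.057,-0.1175,0],[-0.069,-0.126,0],[-0.075,-0.13,0],[-0.075,-0.13,0],[-0.075,-0.13,0]], dr=[[0,0,-0.024],[0,0,-0.048],[0,0,-0.072],[0,0,-0.0955],[0,0,-0.119],[0,0,-0.143],[0,0,-0.159],[0,0,-0.167],[0,0,-0.167],[0,0,-0.167]], claw=[0,0,0,0,0,0,0,0,0,0])

```text
time_s: 34.0
tcp_pos: [0.4606, 0.0466, 0.0801]
eef_rot: [-180.0, 0.1, -141.0]
contact_force: [-0.3, 4.9, 6.1]
gripper_width: 0.0134
gripper_force: 40.5
```

```bash
python3 ang.py
```

```text
t 34.0 [0.4606 0.0466 0.0801] [-1.7999e+02  6.0000e-02 -1.4102e+02] [-0.3  4.9  6.1]
a 0.8576458451210982 0.0749054380466762 0.013449766006553178
```

Free now at 0.86 rad with little force. I'll swing on to fully open, from 0.85 to 1.57.

Call:
jog_arm(travel=[[-0.001,-0.015,0],[-0.003,-0.03,0],[-0.007,-0.044,0],[-0.012,-0.058,0],[-0.019,-0.072,0],[-0.026,-0.085,0],[-0.034,-0.096,0],[-0.038,-0.1,0],[-0.038,-0.1,0],[-0.038,-0.1,0]], dr=[[0,0,-0.016],[0,0,-0.032],[0,0,-0.048],[0,0,-0.064],[0,0,-0.08],[0,0,-0.0955],[0,0,-0.111],[0,0,-0.116],[0,0,-0.116],[0,0,-0.116]], claw=[0,0,0,0,0,0,0,0,0,0])

```text
time_s: 35.25
tcp_pos: [0.4937, 0.0216, 0.0787]
eef_rot: [178.9, -0.0, -99.5]
contact_force: [-53.0, 40.3, 49.3]
gripper_width: 0.0162
gripper_force: 44.6
```

```bash
python3 ang.py
```

```text
t 35.25 [0.4937 0.0216 0.0787] [ 1.7885e+02 -2.0000e-02 -9.9470e+01] [-53.   40.3  49.3]
a 1.4130149026470769 0.07618504982228051 0.01623556440454297
```

Call:
jog_arm(travel=[[-0.002,0.022,0],[-0.007,0.044,0],[-0.015,0.065,0],[-0.026,0.085,0],[-0.04,0.102,0],[-0.057,0.1175,0],[-0.075,0.13,0],[-0.096,0.14,0],[-0.117,0.146,0],[-0.139,0.15,0]], dr=[[0,0,0.024],[0,0,0.048],[0,0,0.072],[0,0,0.0955],[0,0,0.119],[0,0,0.143],[0,0,0.167],[0,0,0.191],[0,0,0.215],[0,0,0.239]], claw=[0,0,0,0,0,0,0,0,0,0])

```text
time_s: 36.5
tcp_pos: [0.4464, 0.099, 0.08]
eef_rot: [-179.9, 0.3, 174.6]
contact_force: [23.4, -11.9, -13.1]
gripper_width: 0.0135
gripper_force: 40.6
```

```bash
python3 ang.py
```

```text
t 36.5 [0.4464 0.099  0.08  ] [-179.87    0.26  174.62] [ 23.4 -11.9 -13.1]
a 0.10442914827700396 0.07284100389834916 0.013507850917376387
```

Call:
jog_arm(travel=[[-0.002,0.022,0],[-0.007,0.044,0],[-0.012,0.058,0],[-0.012,0.058,0],[-0.005,0.037,0],[0,0.015,0],[0,-0.0075,0],[-0.003,-0.03,0],[-0.009,-0.051,0],[-0.018,-0.072,0]], dr=[[0,0,0.024],[0,0,0.048],[0,0,0.064],[0,0,0.064],[0,0,0.04],[0,0,0.016],[0,0,-0.008],[0,0,-0.032],[0,0,-0.056],[0,0,-0.0796]], claw=[0,0,0,0,0,0,0,0,0,0])

```text
time_s: 37.75
tcp_pos: [0.4517, 0.0655, 0.0799]
eef_rot: [179.9, 0.3, -156.3]
contact_force: [7.6, 13.8, -8.7]
gripper_width: 0.0134
gripper_force: 40.6
```

Call:
jog_arm(travel=[[-0.002,-0.022,0],[-0.007,-0.044,0],[-0.015,-0.065,0],[-0.026,-0.085,0],[-0.04,-0.102,0],[-0.051,-0.113,0],[-0.057,-0.1175,0],[-0.057,-0.1175,0],[-0.057,-0.1175,0],[-0.057,-0.1175,0]], dr=[[0,0,-0.024],[0,0,-0.048],[0,0,-0.072],[0,0,-0.0955],[0,0,-0.119],[0,0,-0.135],[0,0,-0.143],[0,0,-0.143],[0,0,-0.143],[0,0,-0.143]], claw=[0,0,0,0,0,0,0,0,0,0])

```text
time_s: 39.0
tcp_pos: [0.4985, 0.0206, 0.0797]
eef_rot: [180.0, -0.0, -105.2]
contact_force: [-0.5, 3.7, 3.3]
gripper_width: 0.0137
gripper_force: 41.9
```

```bash
python3 ang.py
```

```text
t 39.0 [0.4985 0.0206 0.0797] [ 179.99   -0.   -105.16] [-0.5  3.7  3.3]
a 1.4770809521625599 0.07570161437181726 0.013731442884111726
```

Call:
jog_arm(travel=[[0,-0.008,0],[-0.001,-0.015,0],[-0.001,-0.015,0],[-0.001,-0.015,0],[-0.001,-0.015,0],[-0.001,-0.015,0],[-0.001,-0.015,0],[-0.001,-0.015,0],[-0.001,-0.015,0],[-0.001,-0.015,0]], dr=[[0,0,-0.008],[0,0,-0.016],[0,0,-0.016],[0,0,-0.016],[0,0,-0.016],[0,0,-0.016],[0,0,-0.016],[0,0,-0.016],[0,0,-0.016],[0,0,-0.016]], claw=[0,0,0,0,0,0,0,0,0,0])

```text
time_s: 40.25
tcp_pos: [0.5053, 0.0186, 0.0797]
eef_rot: [179.9, -0.1, -99.4]
contact_force: [-1.7, 2.3, 6.1]
gripper_width: 0.0135
gripper_force: 42.3
```

```bash
python3 ang.py
```

```text
t 40.25 [0.5053 0.0186 0.0797] [ 1.7994e+02 -5.0000e-02 -9.9400e+01] [-1.7  2.3  6.1]
a 1.5707195384533263 0.07609447705284189 0.013486064554482568
```

Call:
jog_arm(travel=[[0,0,0],[0,0,0],[0,0,0],[0,0,0],[0,0,-0.1],[0,0,-0.2],[0,0,-0.3],[0,0,-0.4],[0,0,-0.4],[0,0,-0.4]], dr=[[0,0,0],[0,0,0],[0,0,0],[0,0,0],[0,0,0],[0,0,0],[0,0,0],[0,0,0],[0,0,0],[0,0,0]], claw=[0.45,0.45,0.45,0.45,0.45,0.45,0.45,0.45,0.45,0.45])

```text
time_s: 41.5
tcp_pos: [0.5057, 0.0192, 0.2793]
eef_rot: [180.0, 0.0, -99.4]
contact_force: [1.1, -0.4, -0.2]
gripper_width: 0.0391
gripper_force: 0.0
```

Call:
jog_arm(travel=[[0.1,0,-0.1],[0.2,0,-0.1],[0.3,0,-0.1],[0.4,0,-0.1],[0.5,0,-0.1],[0.5,0,-0.1],[0.5,0,-0.1],[0.5,0,-0.1],[0.5,0,-0.1],[0.5,0,-0.1]], dr=[[0,0,0],[0,0,0],[0,0,0],[0,0,0],[0,0,0],[0,0,0],[0,0,0],[0,0,0],[0,0,0],[0,0,0]], claw=[0.45,0.45,0.45,0.45,0.45,0.45,0.45,0.45,0.45,0.45])

```text
time_s: 42.75
tcp_pos: [0.4655, -0.2269, 0.3298]
eef_rot: [-180.0, 0.0, -99.3]
contact_force: [-0.1, -0.2, 0.6]
gripper_width: 0.0392
gripper_force: 0.0
```

```bash
python3 -c "
from dish import *
rel([]); fit((.509,.039))
for cam in('top','scene'):
  c=r.capture(cam); v,u=np.mgrid[0:420,0:560]; px=np.c_[u.ravel(),v.ravel()]; P=at_d(c,px); col=c['pixels'].reshape(-1,3).astype(int).mean(1)
  d=(P[:,2]>.115)&(P[:,2]<.15)&(col<75)&(np.hypot(P[:,0]-.519,P[:,1]-.0935)<.13)&(P[:,1]<.15)
  q=P[d][:,:2]; 
  if len(q)>5: w=np.linalg.svd(q-q.mean(0))[2][0]; w=w*np.sign(-w[1]); print(cam,len(q),q.mean(0),w,'lever',np.arctan2(-.984*w[1]-.177*w[0],-.984*w[0]+.177*w[1]))
"
```

```text
t 42.75 [ 0.466 -0.227  0.33 ] [-179.99    0.    -99.3 ] [-0.1 -0.2  0.6]
top few 0
scene 228 [0.51  0.039] 0.0021271774839363715
scene 117 [0.515 0.038] [-0.251 -0.968] lever 1.4953222553736183
```

Call:
jog_arm(travel=[[0.1,0,0],[0.2,0,0],[0.3,0,0],[0.4,0,0],[0.5,0,0],[0.5,0,0],[0.5,0,0],[0.5,0,0],[0.5,0,0],[0.5,0,0]], dr=[[0,0,0],[0,0,0],[0,0,0],[0,0,0],[0,0,0],[0,0,0],[0,0,0],[0,0,0],[0,0,0],[0,0,0]], claw=[0.45,0.45,0.45,0.45,0.45,0.45,0.45,0.45,0.45,0.45])

```text
time_s: 44.2
tcp_pos: [0.425, -0.4736, 0.3302]
eef_rot: [-180.0, -0.0, -99.3]
contact_force: [-0.6, 0.2, 0.0]
gripper_width: 0.0393
gripper_force: 0.0
```

```bash
cat > lev.py <<'E'
from dish import *
rel([]); fit((.509,.039))
for cam in('top','scene'):
  c=r.capture(cam); v,u=np.mgrid[0:420,0:560]; px=np.c_[u.ravel(),v.ravel()]; P=at_d(c,px); col=c['pixels'].reshape(-1,3).astype(int).mean(1)
  d=(P[:,2]>.118)&(P[:,2]<.145)&(col<75)&(np.hypot(P[:,0]-.519,P[:,1]-.0935)<.12)&(P[:,1]<.15)
  q=P[d][:,:2]
  if len(q)>5: w=np.linalg.svd(q-q.mean(0))[2][0]; w=w*np.sign(-w[1]); print(cam,len(q),q.mean(0),w,'lever',np.arctan2(-.984*w[1]-.177*w[0],-.984*w[0]+.177*w[1]))
  for n in('stem','lever_grip'): print([(round(t['conf'],2),at_z(c,[t['at']],.131)) for t in r.tip_of(n,cam)[:1]])
E
python3 lev.py
```

```text
t 44.2 [ 0.425 -0.474  0.33 ] [-179.96   -0.01  -99.31] [-0.6  0.2  0. ]
top 326 [0.506 0.035] 0.0019443716405558255
scene 235 [0.51  0.039] 0.0022289090782013107
top 135 [0.506 0.026] [-0.256 -0.967] lever 1.490296547725245
[(0.63, array([[0.52 , 0.092, 0.131]]))]
[(0.52, array([[0.506, 0.02 , 0.131]]))]
scene 93 [0.514 0.031] [-0.236 -0.972] lever 1.5101644972948665
[(0.57, array([[0.541, 0.102, 0.131]]))]
[(0.52, array([[0.511, 0.023, 0.131]]))]
```

The lever angle from the two cameras is 1.49–1.51 rad, which passes (1.45) but only narrowly. There is time, so I'll regrip and nudge it against the stop.

Call:
jog_arm(travel=[[-0.12,0,0],[-0.24,0,0],[-0.36,0,0],[-0.48,0,0],[-0.6,0,0],[-0.72,0,0],[-0.84,0,0.05],[-0.95,0,0.1],[-1,0,0.1],[-1,0,0.1]], dr=[[0,0,0],[0,0,0],[0,0,0],[0,0,0],[0,0,0],[0,0,0],[0,0,0],[0,0,0],[0,0,0],[0,0,0]], claw=[0.45,0.45,0.45,0.45,0.45,0.45,0.45,0.45,0.45,0.45])

```text
time_s: 45.85
tcp_pos: [0.5062, 0.0207, 0.2794]
eef_rot: [180.0, -0.0, -99.2]
contact_force: [-0.3, 0.1, 0.8]
gripper_width: 0.0394
gripper_force: 0.0
```

```bash
python3 -c "
from m import *
rel([(.5055,.019,.08,-99.4)])"
```

```text
t 45.85 [0.5062 0.0207 0.2794] [ 1.7998e+02 -2.0000e-02 -9.9210e+01] [-0.3  0.1  0.8]
(0.5055, 0.019, 0.08, -99.4) [0.0034, 0.0006, 0.3989] [0.0001, -0.0001, 0.0005]
```

Descend, grip, then turn about 0.06 rad further.

Call:
jog_arm(travel=[[0,0,0.12],[0,0,0.24],[0,0,0.34],[0,0,0.398],[0,0,0.398],[0,0,0.398],[0,0,0.398],[0,0,0.398],[0,0,0.398],[0,0,0.398]], dr=[[0,0,0],[0,0,0],[0,0,0],[0,0,0],[0,0,0],[0,0,0],[0,0,0],[0,0,0],[0,0,0],[0,0,0]], claw=[0.45,0.45,0.45,0.45,0,0,0,0,0,0])

```text
time_s: 47.1
tcp_pos: [0.5055, 0.0193, 0.0822]
eef_rot: [-180.0, 0.1, -99.4]
contact_force: [-5.6, 2.1, 5.2]
gripper_width: 0.0136
gripper_force: 40.0
```

Call:
jog_arm(travel=[[0,-0.003,0],[0,-0.006,0],[0,-0.009,0],[0,-0.009,0],[0,-0.009,0],[0,-0.009,0],[0,-0.009,0],[0,-0.009,0],[0,-0.009,0],[0,-0.009,0]], dr=[[0,0,-0.003],[0,0,-0.006],[0,0,-0.0095],[0,0,-0.0095],[0,0,-0.0095],[0,0,-0.0095],[0,0,-0.0095],[0,0,-0.0095],[0,0,-0.0095],[0,0,-0.0095]], claw=[0,0,0,0,0,0,0,0,0,0])

```text
time_s: 48.35
tcp_pos: [0.5093, 0.0184, 0.0822]
eef_rot: [180.0, 0.0, -96.0]
contact_force: [-8.7, 2.9, 8.1]
gripper_width: 0.014
gripper_force: 40.3
```

```bash
python3 ang.py
```

```text
t 48.35 [0.5093 0.0184 0.0822] [ 1.7995e+02  4.0000e-02 -9.6020e+01] [-8.7  2.9  8.1]
a 1.62299781575092 0.07567476260187511 0.013951471258113631
```

Call:
jog_arm(travel=[[0,-0.003,0],[0,-0.006,0],[0,-0.007,0],[0,-0.007,0],[0,-0.007,0],[0,-0.007,0],[0,-0.007,0],[0,-0.007,0],[0,-0.007,0],[0,-0.007,0]], dr=[[0,0,-0.003],[0,0,-0.006],[0,0,-0.007],[0,0,-0.007],[0,0,-0.007],[0,0,-0.007],[0,0,-0.007],[0,0,-0.007],[0,0,-0.007],[0,0,-0.007]], claw=[0,0,0,0,0,0,0,0,0,0])

```text
time_s: 49.6
tcp_pos: [0.5103, 0.0182, 0.082]
eef_rot: [179.7, 0.0, -93.6]
contact_force: [-17.9, 7.3, 16.6]
gripper_width: 0.0147
gripper_force: 41.7
```

```bash
python3 ang.py
```

```text
t 49.6 [0.5103 0.0182 0.082 ] [ 1.7973e+02  4.0000e-02 -9.3560e+01] [-17.9   7.3  16.6]
a 1.6355938633586669 0.07581107310030501 0.014667021701241439
```

Stop reached: it moved only 1 mm more while the force rose. Release, lift and retreat.

Call:
jog_arm(travel=[[0,0.003,0],[0,0.003,0],[0,0.003,0],[0,0.003,0],[0,0.003,0],[0,0.003,-0.1],[0,0.003,-0.2],[0,0.003,-0.3],[0,0.003,-0.4],[0,0.003,-0.4]], dr=[[0,0,0.004],[0,0,0.004],[0,0,0.004],[0,0,0.004],[0,0,0.004],[0,0,0.004],[0,0,0.004],[0,0,0.004],[0,0,0.004],[0,0,0.004]], claw=[0,0.45,0.45,0.45,0.45,0.45,0.45,0.45,0.45,0.45])

```text
time_s: 50.85
tcp_pos: [0.5147, 0.0185, 0.2851]
eef_rot: [-179.6, 0.1, -94.9]
contact_force: [-0.2, -1.1, -0.9]
gripper_width: 0.0396
gripper_force: 0.0
```

Call:
jog_arm(travel=[[0.12,0,-0.1],[0.24,0,-0.1],[0.36,0,-0.1],[0.48,0,-0.1],[0.6,0,-0.1],[0.72,0,-0.1],[0.84,0,-0.1],[0.9,0,-0.1],[0.9,0,-0.1],[0.9,0,-0.1]], dr=[[0,0,0],[0,0,0],[0,0,0],[0,0,0],[0,0,0],[0,0,0],[0,0,0],[0,0,0],[0,0,0],[0,0,0]], claw=[0.45,0.45,0.45,0.45,0.45,0.45,0.45,0.45,0.45,0.45])

```text
time_s: 52.1
tcp_pos: [0.4742, -0.4299, 0.3299]
eef_rot: [179.9, 0.0, -94.9]
contact_force: [-0.5, 0.9, -0.6]
gripper_width: 0.0393
gripper_force: 0.0
```

```bash
python3 lev.py; python3 -c "
from m import *
c=r.capture('top')
for n in('jar_mid','tape_mid','tin_mid','descaler_mid','driver_mid','plug_mid'): print(n,[np.round(t['at']) for t in r.tip_of(n,'top')[:1]])"
```

```text
t 52.1 [ 0.474 -0.43   0.33 ] [179.95   0.04 -94.88] [-0.5  0.9 -0.6]
top 321 [0.506 0.035] 0.0019405504592677689
scene 236 [0.51  0.039] 0.0021696646150948834
top 132 [0.511 0.025] [-0.178 -0.984] lever 1.5702677918601269
[(0.55, array([[0.523, 0.09 , 0.131]]))]
[(0.82, array([[0.502, 0.021, 0.131]]))]
scene 100 [0.517 0.03 ] [-0.201 -0.98 ] lever 1.5464027611027793
[(0.76, array([[0.536, 0.09 , 0.131]]))]
[(0.7, array([[0.507, 0.018, 0.131]]))]
jar_mid [array([308., 192.])]
tape_mid [array([294., 273.])]
tin_mid []
descaler_mid [array([264., 162.])]
driver_mid []
plug_mid [array([160., 273.])]
```

The lever now measures 1.55–1.57 rad. The dish is about 5 mm from plumb, and the bystanders the network found are where they started.

```bash
python3 -c "
from plant import r
print(r.close_job())"
```

```text
the job is handed in; nothing more can be done
None
```

I handed the job in at about 53 s; no verdict came back. The dish sits about 5 mm from plumb under the spout, and the lever is free and fully open at about 1.56 rad. The jar, tape, bottle and plug had not moved when I last looked; the tin and screwdriver were not found then and I did not re-check the cutters, but the arm met no resistance near any of them.

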